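# Gauge the depth of a milled channel and throw the verdict lever

### The arm

A 7-joint arm with a two-finger parallel gripper is mounted at the origin on the work surface; the furniture and walls round the work are solid. World frame = base frame: x ahead of the robot, y to its left, z up, the work surface at z = 0. Lengths are in m, angles in rad, forces in N, time in s.
With the tool pointing down it reaches from about 0.4 to 0.85 m from the base axis. Payload 10.4 kg.
Tool frame: the origin (TCP) lies at the very end of the fingers, on their centre line; the grasp point (between the pads) lies r.tcp_to_grasp behind it (r.tcp_to_grasp is the distance from the TCP to the grasp point, in m); z points along the fingers, y is the line along which they close (so a half turn about z gives the same grasp; the last joint's range is limited). The gripper opens to 87 mm and grips with 3 to 60 N. Pads are 19 mm wide; open, the fingers measure 117 mm over their backs; the gripper's body (75 mm by 190 mm) begins 51 mm behind the grasp point.
Start: joints at [-1.218, 0.332, -0.065, 1.46, 0.022, 1.35, -0.088], TCP at [0.229, 0.581, 0.223] pointing down, gripper open.
Joint ranges: [-2.6, 2.6], [-0.5, 2.12], [-1.47, 1.34], [0.16, 2.42], [-1.27, 4.41], [0.06, 2.06], [-2.6, 2.6]. Speed limits (rad/s): [2.22, 2.22, 2.79, 2.79, 3.14, 3.14, 3.14].

### API

Orientations are given as a unit quaternion [x, y, z, w].
In Python, from bench import monitor, cams, ticket, r gives the robot as it stands.
- The arm moves only by the shell command python3 -m crank 'ROWS' [OPENING] [FORCE]. ROWS is a JSON object whose one key "steps" holds a list of rows, each a list of 2 entries, a list of its own where there are three numbers: the shift along the world's x, y, z in units of 25 mm (1.0 is 25 mm), then the turn, a rotation vector about the world's x, y, z in units of 5 degrees (1.0 is 5 degrees). In form: {"steps": [[[x, y, z], [ax, ay, az]], ...]}. A call has 1 to 10 rows; each row shifts and turns the commanded pose from where the row before left it; what a row does not reach is not made up. A row lasts 1/12 s, in which the tool goes at most 41.7 mm and 7.16 degrees, less where a joint would pass 70% of its speed; a pose out of reach is approached as far as the arm can. A call is refused whole if a number of a shift passes 1 or a number of a turn 1, either way. A call with a gripper value outside its range is refused whole. OPENING is the finger opening in mm, from 0 to 87, set as the call begins (- or left out, the last holds). The fingers move at their own pace and stop on an object; FORCE is the grip in N (left out, the last holds). Time passes only in rows, so rows that do not move let the fingers close. It gives the time, the measured TCP pose, the force, the opening and the grip force at its end, in the units of the state.
- monitor.read_state(): the state, without advancing time (a new reading comes with each control period).
- cams.camera(name): name is "side" or "top"; returns a dict with "pixels" (420x560x3 uint8, blue, green, red), "z_map" (420x560 float32, m along the optical axis (not along the pixel's ray), 0 where there is no reading), "vfov" (degrees; the focal length in pixels is half the picture's height over the tangent of half this angle, whatever the lens; pixels are square), "cx", "cy" (the principal point, pixels), "k1" (the pictures are not rectified: a ray, as slopes to the right and down, at radius r is drawn at 1 + k1 r^2 times it, then the intrinsics apply), "T" (4x4, takes a point from camera to world coordinates). Camera axes: x right, y up, looking along -z (the intrinsics and any distortion apply to the point x, -y, -z); pixel columns grow to the right and rows downward; lengths in m; the calibration is good to about 2 mm. A picture is of the moment at which its call begins.
- ticket.close_job(): hands the job in; it is judged then, once.
The state is a dict: "time": time; "joint_positions": joint angles; "joint_vel": joint speeds; "joint_torque": joint torques, N m; "ee_pos": TCP position; "eef_rot": TCP orientation; "ft_force": force on the tool from outside, world axes, zero at the start; "torque": the same for the moment, N m; "width": finger opening in m; "grip_force": force on a finger pad.
Only numpy, scipy, OpenCV 4.12 (cv2) and the standard library are available. Lean on these libraries where they do the work, as an engineer would, in place of code of your own. Each camera call takes 0.05 s, during which the arm holds its last target. There are 200 camera calls.

### The job

Check the channel in the sloping aluminium block: take the depth gauge by its grip and press it straight into the channel, square to the sloping face, until its steel foot sits flat on both sides, and hold it there for a moment. Stand the gauge back on its black stand, then throw the verdict lever fully over to the end with the colour, green or red, that the gauge's black pointer has been left on. Leave the bottles and the marker pen where they are.

Things in the scene. Friction and masses are not known exactly. Their poses are not given: they have to be found in the camera images.
- gauge: Depth gauge, 95 mm tall, 0.19 kg, upright on its stand. Origin: centre of the underside of its steel foot (30 mm in x, 70 in y, 12 high); z up along the white grip (22 mm in x, 26 in y, z = 12 to 92 mm): take it at z about 55 mm, fingers closing along y. A 6 mm round steel probe sticks out 24 mm below the foot. Its -x face has a colour strip, green below, red above, behind the pointer.
- probe (a joint): How far the probe is pushed up into the gauge, m: 0 = 24 mm sticking out, 0.023 = nearly flush. A spring pushes it out with 1.6 N at 0 rising by 0.2 N per mm. With the foot flat over the channel, it is 24 mm less the channel's depth.
- pointer (a joint): How far the pointer (black bar, 20 x 4 mm) has been dragged up, m; starts at 0. The probe's dark lug pushes it up (0.8 N) as the probe goes in; friction leaves it at its highest place. The strip is green where the bar's middle stands below 0.0115 (deep channel), red above (shallow).
- lug_top (a point): Top of the dark lug on the probe, just under the pointer bar while it drags it; moves with the probe.
- pointer_edge (a point): Lower edge of the pointer bar, middle; moves with the pointer.
- groove (a point): Middle of the mouth of the channel in the fixed aluminium block's face (100 x 100 mm), which leans 30 degrees to its left (+y) side, 85 mm up. z = square out of the face; x = along the channel, level; y = across it, downhill. Channel: 16 mm wide, 76 long, closed at both ends; flat dark floor parallel to the face, 5 to 20 mm deep, different every time.
- gauge_stand: Black gauge stand, fixed, 70 mm (x) by 100 (y), 50 tall: two seats with a 38 mm gap between them in y for the probe, and lips 5 mm high round them that leave the foot 4 mm of play each way in x and 5 mm in y. Origin: centre of its underside; the gauge stands with the same x, y, z axes.
- seat (a point): Where the middle of the gauge foot's underside belongs on the stand: 45 mm above the table, between the two seats. Axes as the stand's.
- verdict_plate: Aluminium plate of the verdict lever, fixed, 170 mm (x) by 66 mm (y) by 6 mm. Origin: centre of its underside. A green disc lies at its +x end, a red disc at its -x end. In the middle stands a grey block (70 x 50 mm, top 31 mm above the table) with the lever's pivot.
- verdict (a joint): Lever angle, rad, about an axis along the plate's y, 28 mm above the table: 0 = fully over to the red end (-x), 0.6 = upright, 1.2 = fully over to the green end (+x). It stays where it is left; friction 0.06 N m. Starts near upright.
- verdict_tip (a point): Centre of the lever's black ball knob, 26 mm across, 80 mm from the pivot (108 mm above the table when upright).
- medium_bottle_a: Loose bystander: bottle with pink liquid and white cap, 46 mm across and 98 mm tall; origin under its centre.
- marker_blue: Loose bystander: blue and white marker pen, 132 mm long and 13 mm thick, lying; origin under its centre, x along it.
There are look-alikes about, which are no part of the job. There is more than one size of the gauge; the job needs the larger.

How it is judged:
By the outcome, as a careful person would: the job done as asked, in the order asked, and still so for the second after the job is handed in, with the robot touching nothing.
It also fails if it takes over 67 s, if anything falls off the work surface, if the arm or the gripper's body presses on something with over 40 N, if the wrist force passes 120 N, or if a joint passes its speed limit or range.

## Working session

There is one attempt and no reset: what is moved stays moved. The work goes in short steps, Python scripts to look and compute and a shell command to move; the robot and the scene stay as the last step left them, time stands still between calls to the robot, and variables do not carry over. Pictures are saved under pics/ and viewed, at most 10 in all, crops included, and the job is handed in when it is done.

```bash
mkdir -p pics; ls
cat > h.py <<'E'
import numpy as np, cv2
from bench import monitor, cams, ticket, r
def cam(n):
    c=cams.camera(n); c={k:(np.array(v) if k in('pixels','z_map','T') else v) for k,v in c.items()}
    c['f']=c['pixels'].shape[0]/2/np.tan(np.radians(c['vfov'])/2); return c
def slopes(c,uv):
    uv=np.atleast_2d(np.array(uv,float)); K=np.array([[c['f'],0,c['cx']],[0,c['f'],c['cy']],[0,0,1]])
    return cv2.undistortPoints(uv[:,None],K,np.array([c['k1'],0,0,0.]))[:,0]
def ray(c,uv):
    s=slopes(c,uv); d=np.c_[s[:,0],-s[:,1],-np.ones(len(s))]
    return c['T'][:3,3], d@c['T'][:3,:3].T
def onz(c,uv,z):
    o,d=ray(c,uv); return o+d*((z-o[2])/d[:,2])[:,None]
def cloud(c):
    h,w=c['z_map'].shape; v,u=np.mgrid[:h,:w]
    o,d=ray(c,np.c_[u.ravel(),v.ravel()]); P=o+d*c['z_map'].ravel()[:,None]
    P[c['z_map'].ravel()==0]=np.nan
    return P.reshape(h,w,3)
def proj(c,P):
    P=np.atleast_2d(P); q=(P-c['T'][:3,3])@c['T'][:3,:3]; s=np.c_[q[:,0]/-q[:,2],q[:,1]/q[:,2]]
    r2=(s**2).sum(1,keepdims=True); s=s*(1+c['k1']*r2); return s*c['f']+[c['cx'],c['cy']]
E
python3 - <<'E'
from h import *
for n in('top','side'):
    c=cam(n); cv2.imwrite(f'pics/{n}0.png',c['pixels']); np.savez(f'{n}0.npz',**c)
    print(n,c['T'].round(3).tolist(),c['vfov'],c['k1'],c['cx'],c['cy'])
s=monitor.read_state(); print(s,r.tcp_to_grasp)
E
```

```text
pics
top [[-0.091, 0.972, -0.215, 0.253], [-0.996, -0.088, 0.023, -0.02], [0.003, 0.216, 0.976, 1.39], [0.0, 0.0, 0.0, 1.0]] 47.85479067609827 -0.02627187838727174 276.23942918140904 210.2341409348146
side [[-0.99, 0.107, -0.089, 0.396], [-0.138, -0.665, 0.734, 1.056], [0.02, 0.739, 0.673, 1.062], [0.0, 0.0, 0.0, 1.0]] 45.997969411279506 -0.055430430156561135 284.4356804687222 210.75899793860418
{'time': 0.1, 'joint_positions': array([-1.21757349,  0.33279165, -0.06468267,  1.46083608,  0.02159512,
        1.34992568, -0.08851208]), 'joint_vel': array([ 1.65449128e-05, -1.87264330e-03, -5.24769467e-04, -1.60263295e-03,
        9.83797559e-04, -2.13645407e-03,  1.41661852e-03]), 'joint_torque': array([ 2.22757524e-03, -6.24535632e+01,  2.53067783e-02, -3.90719533e+01,
       -6.13227510e-02,  3.64599517e-02,  5.98376960e-05]), 'ee_pos': array([0.22928349, 0.58105222, 0.22185424]), 'eef_rot': array([ 1.86812746e-01,  9.82395337e-01, -6.26526840e-04, -8.91775623e-05]), 'ft_force': array([-0.7239495 ,  0.12487208,  0.04216348]), 'torque': array([-0.019655  ,  0.04533674, -0.00208447]), 'grip_force': 0.0, 'width': 0.08710088826900929} 0.0187
```

View pics/top0.png

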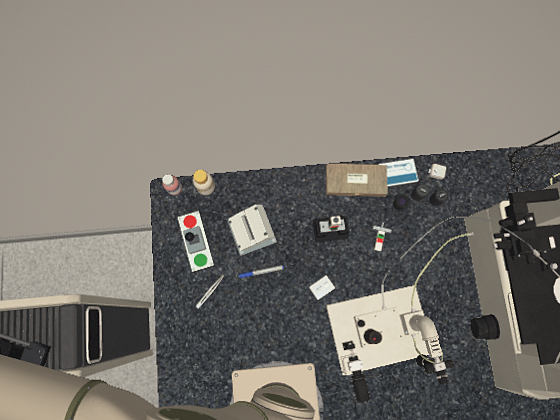

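View pics/side0.png

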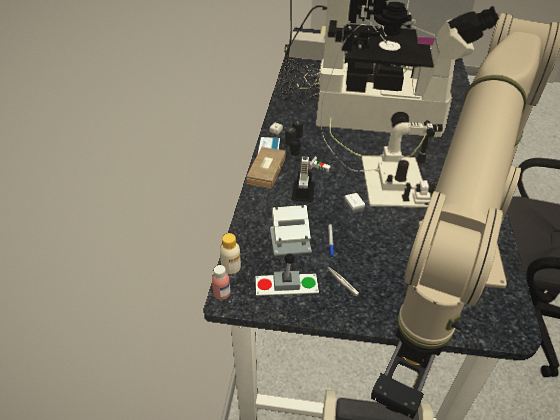

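The top view shows these candidates for the gauge: an upright one on the black stand at (331,226), and one lying down at (380,238) with a colour strip. Black objects at (400,200) are other clutter. The upright one on the stand fits the description, so I'll check it in a close crop.

Run:
```python
from h import *
t=dict(np.load('top0.npz'));s=dict(np.load('side0.npz'))
a=cv2.resize(t['pixels'][190:270,300:400],(400,320),interpolation=cv2.INTER_CUBIC)
b=cv2.resize(s['pixels'][140:210,270:340],(320,320),interpolation=cv2.INTER_CUBIC)
c=cv2.resize(t['pixels'][195:275,170:290],(420,280),interpolation=cv2.INTER_CUBIC)
d=cv2.resize(s['pixels'][195:300,245:325],(213,280),interpolation=cv2.INTER_CUBIC)
o=np.zeros((600,720,3),np.uint8);o[:320,:400]=a;o[:320,400:]=b;o[320:,:420]=c;o[320:,420:633]=d
cv2.imwrite('pics/crop0.png',o)
P=cloud(t)
for n,(u,v) in dict(grip=(335,219),stand=(320,232),lying=(381,235),blocktop=(248,215),table=(300,250)).items(): print(n,P[v,u].round(3))
```

```text
grip [ 0.49  -0.205  0.142]
stand [ 0.474 -0.171  0.047]
lying [ 0.452 -0.349  0.03 ]
blocktop [0.532 0.029 0.097]
table [ 0.433 -0.112 -0.001]
```

View pics/crop0.png

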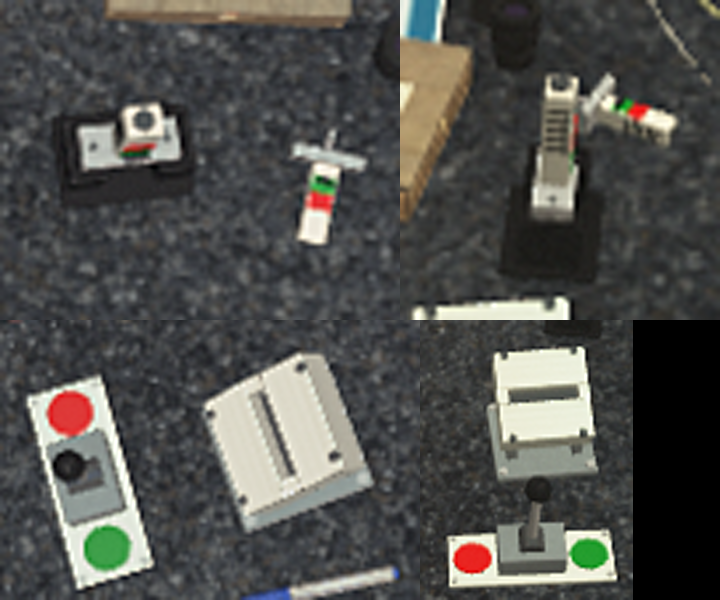

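The crop confirms the standing gauge: white grip, steel foot and strip facing the robot, top at z≈0.142. The lying one is smaller. The block's channel is at top (248,230), and the lever knob is at about top (189,237). Next I'll measure poses.

Run:
```python
from h import *
t=dict(np.load('top0.npz'));s=dict(np.load('side0.npz'))
for n,c in(('top',t),('side',s)):
    P=cloud(c); g=c['pixels'].mean(2)
    print('==',n)
    def rect(m):
        (x,y),(w,h),a=cv2.minAreaRect((P[m][:,:2]*1000).astype(np.float32)); return np.round([x,y,w,h,a],1)
    near=lambda x0,x1,y0,y1,z0,z1:(P[...,0]>x0)&(P[...,0]<x1)&(P[...,1]>y0)&(P[...,1]<y1)&(P[...,2]>z0)&(P[...,2]<z1)
    m=near(.40,.56,-.28,-.10,.132,.155); print('griptop',m.sum(),P[m].mean(0).round(4),rect(m))
    m=near(.40,.56,-.28,-.10,.052,.064); print('foottop',m.sum(),np.median(P[m][:,2]),rect(m))
    m=near(.40,.56,-.28,-.10,.042,.053)&(g<60); print('standtop',m.sum(),rect(m))
    m=near(.40,.56,-.28,-.10,.02,.053); print('stand',m.sum(),rect(m))
    # face
    m=near(.42,.62,-.07,.09,.05,.15)&(g>150)
    Q=P[m]
    for _ in range(6):
        ce=Q.mean(0); nv=np.linalg.svd(Q-ce)[2][2]; nv*=np.sign(nv[2]); Q=P[m]; Q=Q[abs((Q-ce)@nv)<.003]
    print('face',len(Q),ce.round(4),nv.round(4),'tilt',np.degrees(np.arccos(nv[2])).round(2),'downhill yaw',np.degrees(np.arctan2(nv[1],nv[0])).round(2))
    ex=np.cross([nv[0],nv[1],0],[0,0,1]);ex/=np.linalg.norm(ex);ey=np.cross(nv,ex)
    if ey[2]>0: ey=-ey;ex=-ex
    uv=np.c_[(Q-ce)@ex,(Q-ce)@ey]*1000
    (x,y),(w,h),a=cv2.minAreaRect(uv.astype(np.float32)); print('facerect',np.round([x,y,w,h,a],1),'centre',(ce+ex*x/1e3+ey*y/1e3).round(4),'ex',ex.round(3),'ey',ey.round(3))
    np.savez(n+'face.npz',c=ce,n=nv,ex=ex,ey=ey)
    # channel: rays onto plane, dark
    h,w=g.shape; v,u=np.mgrid[:h,:w]; o,d=ray(c,np.c_[u.ravel(),v.ravel()]); X=o+d*(((ce-o)@nv)/(d@nv))[:,None]
    L=np.c_[(X-ce)@ex,(X-ce)@ey]*1000; L-= [x,y]
    m=(abs(L[:,0])<43)&(abs(L[:,1])<22)&(g.ravel()<140); print('chan',m.sum(),np.round(cv2.minAreaRect(L[m].astype(np.float32)),1) if 0 else cv2.minAreaRect(L[m].astype(np.float32)), 'depth',np.nanmedian((P.reshape(-1,3)[m]-ce)@nv))
    hsv=cv2.cvtColor(c['pixels'],cv2.COLOR_BGR2HSV)
    b=hsv[...,1]>150
    for nm,mk in(('green',b&(abs(hsv[...,0].astype(int)-62)<15)),('red',b&((hsv[...,0]<6)|(hsv[...,0]>172)))):
        k,lab,st,cen=cv2.connectedComponentsWithStats(mk.astype(np.uint8)); i=1+st[1:,4].argmax(); print(nm,st[i,4],cen[i].round(1),onz(c,cen[i],.006).round(4))
    m=near(.40,.60,.1,.25,.085,.125); vv,uu=np.where(m); print('knob',m.sum(),P[m].mean(0).round(4),uu.mean(),vv.mean(), onz(c,[uu.mean(),vv.mean()],.108).round(4))
```

```text
== top
griptop 78 [ 0.4873 -0.2065  0.138 ] [ 488.2 -206.7   24.9   23.5   85.1]
foottop 168 0.056509523225115044 [ 486.7 -206.8   45.4   90.5    1.3]
standtop 135 [ 488.  -208.    46.6   92.9    1.6]
stand 214 [ 487.9 -207.8   47.1   93.6    2.1]
face 716 [0.4979 0.0354 0.0841] [-0.1326  0.4546  0.8808] tilt 28.27 downhill yaw 106.27
facerect [ -0.2  -2.  101.9  99.5  89.1] centre [0.4982 0.0336 0.085 ] ex [ 0.96  0.28 -0.  ] ey [-0.247  0.846 -0.474]
chan 55 ((2.1850624084472656, -3.645845890045166), (6.645939826965332, 70.41720581054688), 89.27810668945312) depth -0.017719342623560435
green 116 [199.8 259.6] [[0.4311 0.1838 0.006 ]]
red 117 [189.5 221.2] [[0.5483 0.208  0.006 ]]
knob 72 [0.4823 0.1924 0.1167] 189.33333333333334 236.5 [[0.4839 0.1939 0.108 ]]
== side
griptop 43 [ 0.4887 -0.2014  0.1365] [ 488.2 -203.7   19.1   29.1    5.8]
foottop 85 0.05660699766941568 [ 485.3 -194.8   81.6   42.9   87. ]
standtop 94 [ 489.1 -202.8   45.9  101.     1.6]
stand 209 [ 489.2 -202.8   46.1  101.     1.6]
face 700 [0.4994 0.0369 0.0847] [-0.139   0.4862  0.8627] tilt 30.38 downhill yaw 105.96
facerect [ 0.4  0.2 99.8 99.4 89.9] centre [0.4998 0.0371 0.0846] ex [ 0.961  0.275 -0.   ] ey [-0.237  0.829 -0.506]
chan 127 ((0.019573211669921875, 0.04195213317871094), (14.19306755065918, 75.21946716308594), 89.84015655517578) depth -0.017702603289638696
green 111 [308.  282.4] [[0.4318 0.1843 0.006 ]]
red 124 [264.3 283.9] [[0.549  0.2079 0.006 ]]
knob 84 [0.4851 0.2002 0.1117] 288.9166666666667 258.4642857142857 [[0.4855 0.1968 0.108 ]]
```

Poses:
- **Gauge:** (0.488, -0.205), yaw ≈ 2°.
- **Groove:** (0.499, 0.036, 0.085), yaw 16°, tilt 30°.

Moving above the gauge.

```bash
python3 -m crank '{"steps":[[[1,-1,0],[0,0,0.47]],[[1,-1,0],[0,0,0.47]],[[1,-1,0],[0,0,0.47]],[[1,-1,0],[0,0,0.47]],[[1,-1,0],[0,0,0.47]],[[1,-1,0],[0,0,0.47]],[[1,-1,0],[0,0,0.47]],[[1,-1,0],[0,0,0.47]],[[1,-1,0],[0,0,0.47]],[[1,-1,0],[0,0,0.47]]]}' 70 40
python3 -m crank '{"steps":[[[0,-1,0],[0,0,0]],[[0,-1,0],[0,0,0]],[[0,-1,0],[0,0,0]],[[0,-1,0],[0,0,0]],[[0,-1,0],[0,0,0]],[[0,-1,0],[0,0,0]],[[0,-1,0],[0,0,0]],[[0,-1,0],[0,0,0]],[[0,-1,0],[0,0,0]],[[0,-1,0],[0,0,0]]]}'
python3 -m crank '{"steps":[[[0,-1,0],[0,0,0]],[[0,-1,0],[0,0,0]],[[0,-1,0],[0,0,0]],[[0,-1,0],[0,0,0]],[[0,-1,0],[0,0,0]],[[0,-1,0],[0,0,0]],[[0,-1,0],[0,0,0]],[[0,-1,0],[0,0,0]],[[0,-1,0],[0,0,0]],[[0,-1,0],[0,0,0]]]}'
```

```text
time: 0.93
ee_pos: [0.4802, 0.3299, 0.2223]
eef_rot: [-0.018, 1.0, -0.0, -0.0]
ft_force: [0.3, 0.7, 0.4]
width: 0.0696
grip_force: 0.0
time: 1.77
ee_pos: [0.479, 0.0801, 0.2224]
eef_rot: [-0.017, 1.0, 0.0, -0.0]
ft_force: [-0.1, 0.2, 0.5]
width: 0.07
grip_force: 0.0
time: 2.6
ee_pos: [0.479, -0.1697, 0.2224]
eef_rot: [-0.017, 1.0, 0.0, -0.0]
ft_force: [1.1, 1.0, -0.0]
width: 0.0699
grip_force: 0.0
```

```bash
python3 -m crank '{"steps":[[[0.18,-0.7,0],[0,0,0]],[[0.18,-0.7,0],[0,0,0]],[[0,0,0],[0,0,0]],[[0,0,-1],[0,0,0]],[[0,0,-1],[0,0,0]],[[0,0,-1],[0,0,0]],[[0,0,-1],[0,0,0]],[[0,0,-1],[0,0,0]],[[0,0,-0.64],[0,0,0]],[[0,0,0],[0,0,0]]]}'
python3 -m crank '{"steps":[[[0,0,0],[0,0,0]],[[0,0,0],[0,0,0]],[[0,0,0],[0,0,0]],[[0,0,0],[0,0,0]],[[0,0,0],[0,0,0]],[[0,0,0],[0,0,0]],[[0,0,0],[0,0,0]],[[0,0,0],[0,0,0]]]}' 15 40
```

```text
time: 3.43
ee_pos: [0.4861, -0.2021, 0.0782]
eef_rot: [-0.018, 1.0, 0.001, -0.003]
ft_force: [-0.8, 0.6, -0.2]
width: 0.07
grip_force: 0.0
time: 4.1
ee_pos: [0.4886, -0.2039, 0.0818]
eef_rot: [-0.017, 1.0, -0.0, 0.0]
ft_force: [0.8, -1.1, 2.1]
width: 0.0258
grip_force: 40.0
```

Grip is at 25.8 mm wide with 40 N. Lifting, then moving over with the turn.

```bash
python3 -m crank '{"steps":[[[0,0,0.4],[0,0,0]],[[0,0,0.6],[0,0,0]],[[0,0,0.8],[0,0,0]],[[0,0,1],[0,0,0]],[[0,0,1],[0,0,0]],[[0,0,1],[0,0,0]],[[0,0.5,0],[0,0,0.7]],[[0,1,0],[0,0,0.7]],[[0,1,0],[0,0,0.7]],[[0,1,0],[0,0,0.7]]]}'
python3 -m crank '{"steps":[[[0,1,0],[-0.577,-0.166,0]],[[0,1,0],[-0.577,-0.166,0]],[[0,1,0],[-0.577,-0.166,0]],[[0,1,0],[-0.577,-0.166,0]],[[0,1,0],[-0.577,-0.166,0]],[[0,1,0],[-0.577,-0.166,0]],[[0,1,0],[-0.577,-0.166,0]],[[0,0.5,0],[-0.577,-0.166,0]],[[0,0,0],[-0.577,-0.166,0]],[[0,0,0],[-0.577,-0.166,0]]]}'
python3 -m crank '{"steps":[[[0,0,0],[0,0,0]],[[0,0,0],[0,0,0]],[[0,0,0],[0,0,0]],[[0,0,0],[0,0,0]]]}'
python3 - <<'E'
from h import *
from scipy.spatial.transform import Rotation as R
s=monitor.read_state();q=R.from_quat(s['eef_rot']).as_matrix();print(s['ee_pos'],q.round(3).tolist(),s['joint_positions'].round(2))
y=np.radians(16.1);n=np.array([-.5*np.sin(y),.5*np.cos(y),.866]);print('want -z',n,'y',[-.866*np.sin(y),.866*np.cos(y),-.5])
print('to pre',(np.array([.499,.036,.085])+n*.0968-s['ee_pos'])/.025)
for k in('top','side'):
    c=cam(k);cv2.imwrite(f'pics/{k}1.png',c['pixels']);np.savez(k+'1.npz',**c)
    u=proj(c,s['ee_pos'])[0].astype(int);print(u)
    a=c['pixels'][max(u[1]-60,0):u[1]+60,max(u[0]-65,0):u[0]+65]; a=cv2.resize(a,None,fx=3,fy=3,interpolation=cv2.INTER_CUBIC)
    cv2.imwrite(f'pics/{k}1c.png',a)
a=cv2.imread('pics/top1c.png');b=cv2.imread('pics/side1c.png');h=min(len(a),len(b));cv2.imwrite('pics/both1.png',np.hstack([a[:h],b[:h]]))
E
```

```text
time: 4.93
ee_pos: [0.4879, -0.1153, 0.2021]
eef_rot: [-0.14, 0.99, 0.0, -0.0]
ft_force: [0.4, 0.7, -3.2]
width: 0.0255
grip_force: 40.0
time: 5.77
ee_pos: [0.4883, 0.0726, 0.2022]
eef_rot: [-0.135, 0.956, -0.258, 0.037]
ft_force: [-0.1, -0.6, -2.5]
width: 0.026
grip_force: 40.0
time: 6.1
ee_pos: [0.4886, 0.0705, 0.2021]
eef_rot: [-0.133, 0.957, -0.256, 0.036]
ft_force: [-0.4, -0.2, -1.9]
width: 0.026
grip_force: 40.0
[0.48859416 0.07053299 0.20205544] [[-0.962, -0.236, 0.138], [-0.273, 0.834, -0.48], [-0.002, -0.499, -0.867]] [-0.7   0.11  0.12  1.88  0.5   1.35  1.11]
want -z [-0.13865733  0.48038958  0.866     ] y [np.float64(-0.24015448975985917), np.float64(0.8320347475004765), -0.5]
to pre [-0.12064765  0.47874902 -1.3290657 ]
[230 224]
[294 199]
```

View pics/both1.png

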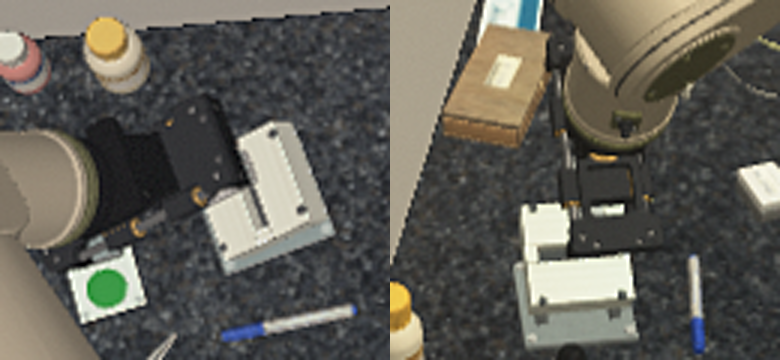

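The tilt and heading match the face (want n = (-0.139, 0.480, 0.866)). The gripper is clear of the lever knob, and the bottles are untouched. Next is the pre-pose and the descent along the normal.

```bash
python3 -m crank '{"steps":[[[-0.06,0.24,-0.66],[0,0,0]],[[-0.06,0.24,-0.67],[0,0,0]],[[0,0,0],[0,0,0]],[[0,0,0],[0,0,0]],[[0,0,0],[0,0,0]],[[0.055,-0.19,-0.346],[0,0,0]],[[0.055,-0.19,-0.346],[0,0,0]],[[0.055,-0.19,-0.346],[0,0,0]],[[0,0,0],[0,0,0]],[[0,0,0],[0,0,0]]]}'
python3 - <<'E'
from h import *
s=monitor.read_state();y=np.radians(16.1);n=np.array([-.5*np.sin(y),.5*np.cos(y),.866]);d=s['ee_pos']-[.499,.036,.085]
ey=np.array([-.866*np.sin(y),.866*np.cos(y),-.5]);ex=np.array([np.cos(y),np.sin(y),0])
print('foot h',n@d-.0368,'ey',ey@d,'ex',ex@d,s['ft_force'])
E
```

```text
time: 7.03
ee_pos: [0.4892, 0.0682, 0.1418]
eef_rot: [-0.134, 0.956, -0.257, 0.036]
ft_force: [1.0, -0.4, -1.4]
width: 0.0255
grip_force: 40.0
foot h 0.02925737959270472 ey 0.0007832851843177363 ex -0.0005094966161294804 [ 0.96088949 -0.4121848  -1.40938373]
```

```bash
python3 -m crank '{"steps":[[[0.028,-0.1,-0.173],[0,0,0]],[[0.028,-0.1,-0.173],[0,0,0]],[[0.028,-0.1,-0.173],[0,0,0]],[[0.028,-0.1,-0.173],[0,0,0]],[[0,0,0],[0,0,0]],[[0,0,0],[0,0,0]],[[0,0,0],[0,0,0]]]}'
python3 -m crank '{"steps":[[[0.014,-0.048,-0.087],[0,0,0]],[[0.014,-0.048,-0.087],[0,0,0]],[[0,0,0],[0,0,0]],[[0,0,0],[0,0,0]]]}'
cat >> h.py <<'E'
def st():
    s=monitor.read_state();y=np.radians(16.1);n=np.array([-.5*np.sin(y),.5*np.cos(y),.866]);d=s['ee_pos']-[.499,.036,.085]
    ey=np.array([-.866*np.sin(y),.866*np.cos(y),-.5]);ex=np.array([np.cos(y),np.sin(y),0])
    f=s['ft_force']
    print('foot h',(n@d-.0368).round(4),'ey',(ey@d).round(4),'ex',(ex@d).round(4),'F n,ey,ex',(n@f).round(2),(ey@f).round(2),(ex@f).round(2),'M',s['torque'].round(2))
E
python3 -c 'from h import *;st()'
```

```text
time: 7.62
ee_pos: [0.4923, 0.0593, 0.1252]
eef_rot: [-0.134, 0.957, -0.256, 0.036]
ft_force: [-0.5, -0.1, -1.7]
width: 0.0258
grip_force: 40.0
time: 7.95
ee_pos: [0.4932, 0.0569, 0.1208]
eef_rot: [-0.134, 0.957, -0.256, 0.037]
ft_force: [-0.7, 1.5, -1.6]
width: 0.0255
grip_force: 40.0
foot h 0.0051 ey 0.0009 ex 0.0002 F n,ey,ex -0.56 2.17 -0.25 M [0.96 0.2  0.1 ]
```

```bash
for i in 1; do python3 -m crank '{"steps":[[[0.011,-0.038,-0.069],[0,0,0]],[[0,0,0],[0,0,0]],[[0,0,0],[0,0,0]]]}' >/dev/null; done; python3 -c 'from h import *;st()'; python3 -m crank '{"steps":[[[0.011,-0.038,-0.069],[0,0,0]],[[0,0,0],[0,0,0]],[[0,0,0],[0,0,0]]]}' >/dev/null; python3 -c 'from h import *;st()'
```

```text
foot h 0.0031 ey 0.0009 ex 0.0002 F n,ey,ex 0.35 1.39 0.26 M [1.   0.16 0.13]
foot h 0.001 ey 0.0009 ex 0.0001 F n,ey,ex 0.8 1.86 1.48 M [1.02 0.08 0.11]
```

```bash
python3 -m crank '{"steps":[[[0.006,-0.019,-0.035],[0,0,0]],[[0,0,0],[0,0,0]],[[0,0,0],[0,0,0]]]}' >/dev/null;  python3 -c 'from h import *;st()'
```

```text
foot h -0.0 ey 0.0009 ex 0.0001 F n,ey,ex 0.6 2.32 1.42 M [1.04 0.06 0.14]
```

```bash
python3 -m crank '{"steps":[[[0.006,-0.019,-0.035],[0,0,0]],[[0,0,0],[0,0,0]],[[0,0,0],[0,0,0]]]}' >/dev/null;  python3 -c 'from h import *;st()'; python3 -m crank '{"steps":[[[0.006,-0.019,-0.035],[0,0,0]],[[0,0,0],[0,0,0]],[[0,0,0],[0,0,0]]]}' >/dev/null;  python3 -c 'from h import *;st()'
```

```text
foot h -0.0003 ey 0.0009 ex 0.0002 F n,ey,ex 8.56 -0.9 -2.21 M [ 0.66  0.64 -0.26]
foot h -0.0004 ey 0.001 ex 0.0003 F n,ey,ex 20.65 -0.83 -5.47 M [-0.14  1.51 -0.84]
```

Contact is firm at 20 N with foot h≈0. I'll press slightly more and hold, then look at the pointer height against lug readings.

```bash
python3 -m crank '{"steps":[[[0.003,-0.01,-0.018],[0,0,0]],[[0,0,0],[0,0,0]],[[0,0,0],[0,0,0]],[[0,0,0],[0,0,0]],[[0,0,0],[0,0,0]],[[0,0,0],[0,0,0]],[[0,0,0],[0,0,0]],[[0,0,0],[0,0,0]],[[0,0,0],[0,0,0]],[[0,0,0],[0,0,0]]]}';  python3 -c 'from h import *;st()'
python3 -m crank '{"steps":[[[0,0,0],[0,0,0]],[[0,0,0],[0,0,0]],[[0,0,0],[0,0,0]],[[0,0,0],[0,0,0]],[[0,0,0],[0,0,0]],[[0,0,0],[0,0,0]]]}' >/dev/null
python3 - <<'E'
from h import *
s=monitor.read_state()
for k in('top','side'):
    c=cam(k);np.savez(k+'2.npz',**c);u=proj(c,s['ee_pos'])[0].astype(int)
    a=cv2.resize(c['pixels'][u[1]-40:u[1]+40,u[0]-50:u[0]+50],(400,320),interpolation=cv2.INTER_CUBIC);cv2.imwrite(f'pics/{k}2.png',a)
cv2.imwrite('pics/both2.png',np.hstack([cv2.imread('pics/top2.png'),cv2.imread('pics/side2.png')]))
E
```

```text
time: 10.03
ee_pos: [0.4941, 0.0544, 0.116]
eef_rot: [-0.134, 0.957, -0.256, 0.037]
ft_force: [-10.9, 7.7, 23.1]
width: 0.0259
grip_force: 40.0
foot h -0.0004 ey 0.001 ex 0.0003 F n,ey,ex 25.22 -2.56 -8.32 M [-0.46  1.98 -1.17]
```

View pics/both2.png

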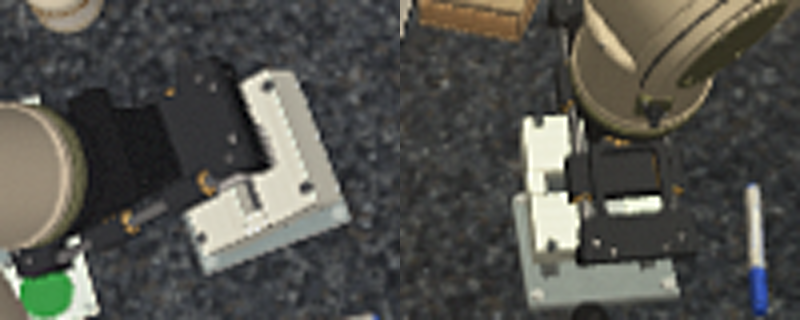

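Foot flat on the face across the channel, contact steady at 25 N at the expected height, and held for over 1 s. Now retracting along the normal and turning back.

```bash
python3 -m crank '{"steps":[[[-0.014,0.048,0.087],[0,0,0]],[[-0.028,0.096,0.173],[0,0,0]],[[-0.042,0.144,0.26],[0,0,0]],[[-0.056,0.192,0.346],[0,0,0]],[[-0.056,0.192,0.346],[0,0,0]],[[-0.07,0.24,0.433],[0,0,0]],[[-0.07,0.24,0.433],[0,0,0]],[[0,0,0.7],[0,0,0]],[[0,0,0.7],[0,0,0]],[[0,0,0],[0,0,0]]]}'
python3 -m crank '{"steps":[[[0,-0.5,0],[0.577,0.166,0]],[[0,-1,0],[0.577,0.166,0]],[[0,-1,0],[0.577,0.166,0]],[[0,-1,0],[0.577,0.166,0]],[[0,-1,0],[0.577,0.166,0]],[[0,-1,0],[0.577,0.166,0]],[[0,-1,0],[0.577,0.166,0]],[[0,-1,0],[0.577,0.166,0]],[[0,-1,0],[0.577,0.166,0]],[[0,0,0],[0.577,0.166,0]]]}'
python3 -m crank '{"steps":[[[0,-1,0],[0,0,-0.7]],[[0,-1,0],[0,0,-0.7]],[[0,-0.5,0],[0,0,-0.7]],[[0,0,0],[0,0,-0.7]],[[0,0,0],[0,0,0]],[[0,0,0],[0,0,0]],[[0,0,0],[0,0,0]]]}'
python3 -c 'from h import *
s=monitor.read_state();print(s["ee_pos"],s["eef_rot"],(np.array([.4886,-.2039,.0818])-s["ee_pos"])/.025)'
```

```text
time: 11.47
ee_pos: [0.4868, 0.083, 0.2046]
eef_rot: [-0.134, 0.957, -0.256, 0.038]
ft_force: [0.8, 0.2, -2.5]
width: 0.0257
grip_force: 40.0
time: 12.3
ee_pos: [0.4846, -0.1359, 0.2013]
eef_rot: [-0.136, 0.991, 0.0, 0.0]
ft_force: [-0.6, -0.1, -3.3]
width: 0.0257
grip_force: 40.0
time: 12.88
ee_pos: [0.4856, -0.1922, 0.2008]
eef_rot: [-0.019, 1.0, 0.0, -0.0]
ft_force: [-0.4, 0.6, -2.7]
width: 0.026
grip_force: 40.0
[ 0.48561804 -0.19221175  0.20083545] [-1.86953324e-02  9.99825150e-01  1.96963655e-04 -3.40847851e-04] [ 0.11927835 -0.46752998 -4.761418  ]
```

```bash
python3 -m crank '{"steps":[[[0.12,-0.47,0],[0,0,0]],[[0,0,-0.8],[0,0,0]],[[0,0,-0.8],[0,0,0]],[[0,0,-0.8],[0,0,0]],[[0,0,-0.6],[0,0,0]],[[0,0,-0.5],[0,0,0]],[[0,0,-0.5],[0,0,0]],[[0,0,-0.4],[0,0,0]],[[0,0,0],[0,0,0]],[[0,0,0],[0,0,0]]]}'
python3 -m crank '{"steps":[[[0,0,-0.1],[0,0,0]],[[0,0,-0.1],[0,0,0]],[[0,0,-0.06],[0,0,0]],[[0,0,0],[0,0,0]],[[0,0,0],[0,0,0]]]}'
```

```text
time: 13.72
ee_pos: [0.4886, -0.2044, 0.091]
eef_rot: [-0.018, 1.0, 0.0, -0.0]
ft_force: [0.9, -0.6, -2.3]
width: 0.0255
grip_force: 40.0
time: 14.13
ee_pos: [0.4887, -0.2048, 0.0848]
eef_rot: [-0.017, 1.0, 0.0, 0.0]
ft_force: [-0.4, 0.5, -2.3]
width: 0.0258
grip_force: 40.0
```

```bash
python3 -m crank '{"steps":[[[0,0,-0.06],[0,0,0]],[[0,0,-0.04],[0,0,0]],[[0,0,-0.02],[0,0,0]],[[0,0,0],[0,0,0]],[[0,0,0],[0,0,0]]]}'; python3 -m crank '{"steps":[[[0,0,-0.02],[0,0,0]],[[0,0,0],[0,0,0]],[[0,0,0],[0,0,0]]]}'
```

```text
time: 14.55
ee_pos: [0.4888, -0.2047, 0.0819]
eef_rot: [-0.017, 1.0, 0.0, 0.0]
ft_force: [-2.2, 0.9, 2.0]
width: 0.0259
grip_force: 40.0
time: 14.8
ee_pos: [0.4888, -0.2048, 0.0818]
eef_rot: [-0.017, 1.0, 0.0, 0.0]
ft_force: [-4.3, 2.7, 9.1]
width: 0.0259
grip_force: 40.0
```

Seated at the same height as at pickup. Releasing and lifting clear.

```bash
python3 -m crank '{"steps":[[[0,0,0.015],[0,0,0]],[[0,0,0],[0,0,0]],[[0,0,0],[0,0,0]],[[0,0,0],[0,0,0]],[[0,0,0],[0,0,0]],[[0,0,0],[0,0,0]]]}' 70
python3 -m crank '{"steps":[[[0,0,0.5],[0,0,0]],[[0,0,1],[0,0,0]],[[0,0,1],[0,0,0]],[[0,0,1],[0,0,0]],[[0,0,1],[0,0,0]],[[0,1,1],[0,0,0]],[[0,1,0],[0,0,0]],[[0,1,0],[0,0,0]],[[0,1,0],[0,0,0]],[[0,1,0],[0,0,0]]]}'
python3 -m crank '{"steps":[[[0,1,0],[0,0,0]],[[0,1,0],[0,0,0]],[[0,1,0],[0,0,0]],[[0,1,0],[0,0,0]],[[0,1,0],[0,0,0]],[[0,1,0],[0,0,0]],[[0,1,0],[0,0,0]],[[0,0,0],[0,0,0]],[[0,0,0],[0,0,0]]]}' 0
python3 - <<'E'
from h import *
t=cam('top');s=cam('side');np.savez('top3.npz',**t)
a=cv2.resize(t['pixels'][205:250,308:358],(500,450),interpolation=cv2.INTER_CUBIC)
b=cv2.resize(s['pixels'][150:205,290:320],(245,450),interpolation=cv2.INTER_CUBIC)
cv2.imwrite('pics/g3.png',np.hstack([a,b]))
P=cloud(t); m=(abs(P[...,0]-.488)<.05)&(abs(P[...,1]+.205)<.04)&(P[...,2]>.132)&(P[...,2]<.15); print(m.sum(),P[m].mean(0))
E
```

```text
time: 15.3
ee_pos: [0.4887, -0.2048, 0.0814]
eef_rot: [-0.017, 1.0, 0.0, -0.0]
ft_force: [0.3, -0.3, -0.3]
width: 0.0579
grip_force: 0.0
time: 16.13
ee_pos: [0.4886, -0.0786, 0.2192]
eef_rot: [-0.017, 1.0, 0.0, 0.0]
ft_force: [0.2, 0.7, 0.1]
width: 0.07
grip_force: 0.0
time: 16.88
ee_pos: [0.4885, 0.0964, 0.2188]
eef_rot: [-0.019, 1.0, -0.0, -0.0]
ft_force: [0.0, -0.6, 0.1]
width: 0.0183
grip_force: 0.0
78 [ 0.48714545 -0.20501737  0.138103  ]
```

View pics/g3.png

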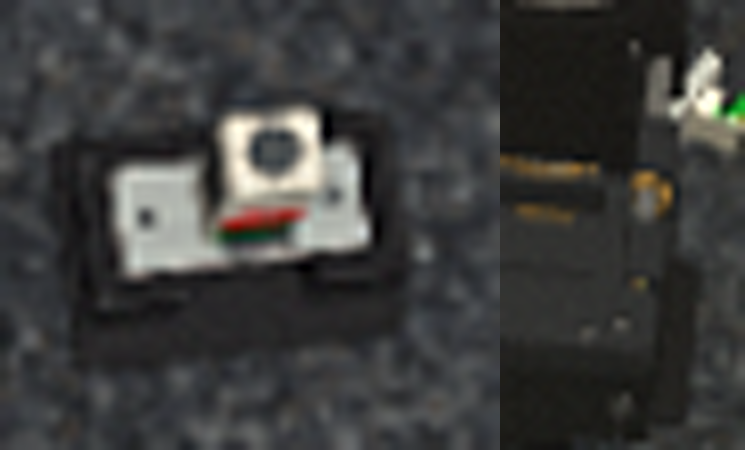

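The gauge stands upright in its seat, top at (0.487,-0.205,0.138), the same as before. The strip's red is unobscured, and the lower green is darkened around crop (260,235). A before/after pixel comparison will tell me more. I'm also moving behind the knob on the red side, which I need if the verdict is green.

Run:
```python
from h import *
a=dict(np.load('top0.npz'));b=dict(np.load('top3.npz'))
for n,c in(('before',a),('after',b)):
    print(n)
    for v in range(223,232): print(v,[tuple(int(x) for x in c['pixels'][v,u]) for u in range(330,339,1)])
s=dict(np.load('top0.npz'))
for zz in(0,4,8,11.5,16,20,24):
    print(zz,proj(a,[.477,-.205,.045+.012+zz/1e3]).round(2))
for n in('top','side'):
    c=dict(np.load(n+'0.npz'));f=np.load('sideface.npz');P=cloud(c)
    d=(P-[.499,.036,.085]);L=[d@f['ex'],d@f['ey'],d@f['n']]
    m=(abs(L[0])<.03)&(abs(L[1])<.012)&(L[2]<-.003); print(n,m.sum(),np.percentile(L[2][m],[5,25,50,75,95]).round(4))
```

```text
before
223 [(36, 38, 39), (127, 140, 146), (216, 237, 242), (231, 244, 248), (230, 245, 249), (216, 237, 243), (185, 204, 213), (213, 236, 241), (210, 231, 236)]
224 [(54, 57, 57), (123, 136, 141), (173, 192, 197), (175, 194, 200), (162, 180, 183), (150, 164, 167), (138, 152, 153), (132, 146, 148), (125, 139, 142)]
225 [(86, 94, 95), (140, 155, 159), (140, 154, 170), (131, 144, 167), (134, 147, 163), (134, 148, 166), (132, 146, 166), (128, 141, 166), (132, 143, 169)]
226 [(117, 127, 136), (130, 140, 177), (99, 106, 187), (77, 80, 194), (75, 79, 176), (68, 71, 170), (40, 46, 160), (36, 40, 168), (88, 90, 188)]
227 [(116, 133, 153), (39, 53, 161), (22, 47, 135), (26, 42, 139), (24, 41, 128), (24, 47, 90), (24, 57, 55), (80, 94, 107), (158, 162, 183)]
228 [(61, 98, 57), (27, 72, 26), (39, 92, 16), (30, 71, 8), (34, 69, 13), (31, 56, 17), (38, 63, 22), (126, 142, 118), (210, 217, 207)]
229 [(111, 123, 104), (70, 63, 65), (65, 60, 61), (66, 61, 66), (79, 76, 80), (77, 75, 80), (95, 95, 102), (126, 130, 129), (196, 203, 196)]
230 [(187, 194, 188), (121, 121, 119), (101, 102, 102), (106, 11
[... 1096 characters left out ...]
1, 135), (189, 198, 190)]
229 [(84, 91, 78), (62, 59, 57), (72, 68, 68), (77, 75, 77), (91, 91, 93), (109, 112, 114), (98, 102, 104), (135, 140, 137), (180, 187, 181)]
230 [(137, 141, 137), (102, 106, 103), (112, 113, 112), (122, 125, 127), (142, 146, 149), (155, 162, 166), (131, 138, 145), (118, 122, 130), (92, 97, 104)]
231 [(101, 105, 112), (67, 69, 72), (51, 53, 54), (66, 67, 70), (59, 59, 62), (41, 42, 43), (38, 38, 39), (23, 22, 22), (7, 2, 5)]
0 [[331.95 229.26]]
4 [[332.11 229.02]]
8 [[332.28 228.77]]
11.5 [[332.43 228.55]]
16 [[332.62 228.26]]
20 [[332.79 228.01]]
24 [[332.96 227.75]]
top 98 [-0.0211 -0.0186 -0.0153 -0.0104 -0.0049]
side 115 [-0.0222 -0.0195 -0.0174 -0.0134 -0.0042]
```

Verdict: **green**. Three things agree:
- The channel depth is about 17.5 mm against the 12.5 mm limit.
- The probe's spring force only appeared within the last ~6 mm.
- The bar now darkens only the green rows (row 228), while red (row 226) is unchanged.

Moving to the red side of the knob.

```bash
python3 -m crank '{"steps":[[[0.8,0.7,0],[0,0,0.4]],[[0.8,0.8,0],[0,0,0.4]],[[0,0.9,0],[0,0,0.4]],[[0,0.9,0],[0,0,0.4]],[[0,0.9,0],[0,0,0.3]],[[0,0,0],[0,0,0]],[[0,0,0],[0,0,0]]]}'
python3 - <<'E'
from h import *
for n in('side',):
    c=cam(n);P=cloud(c);m=(abs(P[...,0]-.485)<.04)&(abs(P[...,1]-.195)<.03)&(P[...,2]>.09)&(P[...,2]<.125)&(c['pixels'].mean(2)<70);print(m.sum(),P[m].mean(0))
    cv2.imwrite('pics/k.png',cv2.resize(c['pixels'][190:320,210:370],(640,520)))
E
```

```text
time: 17.57
ee_pos: [0.5278, 0.2021, 0.2189]
eef_rot: [-0.102, 0.995, 0.0, -0.0]
ft_force: [0.3, -1.6, 0.2]
width: 0.0004
grip_force: 0.0
75 [0.48483332 0.20039367 0.11353127]
```

View pics/k.png

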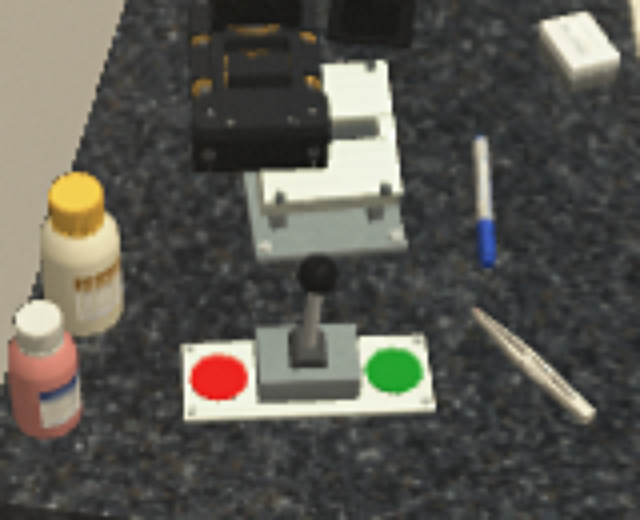

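The side view shows the lever upright with its knob at about (318,272). The bottles are well left of it, and the path down on the red side is clear. Descending and pushing toward green.

```bash
python3 -m crank '{"steps":[[[0,0,-0.8],[0,0,0]],[[0,0,-0.9],[0,0,0]],[[0,0,-0.9],[0,0,0]],[[0,0,-0.9],[0,0,0]],[[0,0,-0.9],[0,0,0]],[[0,0,-0.76],[0,0,0]],[[0,0,0],[0,0,0]],[[0,0,0],[0,0,0]]]}'
python3 -m crank '{"steps":[[[-0.2,-0.04,0],[0,0,0]],[[-0.2,-0.04,0],[0,0,0]],[[-0.2,-0.04,0],[0,0,0]],[[-0.2,-0.04,0],[0,0,0]],[[-0.2,-0.04,0],[0,0,0]],[[-0.2,-0.04,0],[0,0,0]],[[-0.2,-0.04,0],[0,0,0]],[[-0.2,-0.04,0],[0,0,0]],[[-0.2,-0.04,0],[0,0,0]],[[0,0,0],[0,0,0]]]}'
python3 -m crank '{"steps":[[[-0.12,-0.024,0],[0,0,0]],[[-0.12,-0.024,0],[0,0,0]],[[-0.12,-0.024,0],[0,0,0]],[[-0.12,-0.024,0],[0,0,0]],[[0,0,0],[0,0,0]],[[0,0,0],[0,0,0]]]}'
```

```text
time: 18.28
ee_pos: [0.5283, 0.1992, 0.09]
eef_rot: [-0.099, 0.995, -0.0, -0.001]
ft_force: [-0.2, 0.7, 1.2]
width: 0.0005
grip_force: 0.0
time: 19.12
ee_pos: [0.4826, 0.1911, 0.0899]
eef_rot: [-0.1, 0.995, 0.0, -0.0]
ft_force: [-0.3, -0.2, -0.2]
width: 0.0006
grip_force: 0.0
time: 19.62
ee_pos: [0.4715, 0.1888, 0.09]
eef_rot: [-0.1, 0.995, 0.0, -0.0]
ft_force: [-0.5, 0.2, -0.5]
width: 0.0006
grip_force: 0.0
```

```bash
python3 -m crank '{"steps":[[[-0.08,-0.016,0],[0,0,0]],[[0,0,0],[0,0,0]],[[-0.08,-0.016,0],[0,0,0]],[[0,0,0],[0,0,0]],[[0,0,0],[0,0,0]]]}'; python3 -m crank '{"steps":[[[-0.06,-0.012,0],[0,0,0]],[[0,0,0],[0,0,0]],[[0,0,0],[0,0,0]]]}'
```

```text
time: 20.03
ee_pos: [0.4694, 0.1885, 0.0905]
eef_rot: [-0.1, 0.995, 0.001, 0.002]
ft_force: [9.5, 2.3, -5.6]
width: 0.0002
grip_force: 4.4
time: 20.28
ee_pos: [0.4691, 0.1885, 0.0908]
eef_rot: [-0.1, 0.995, 0.001, 0.003]
ft_force: [14.2, 4.1, -8.0]
width: 0.0006
grip_force: 7.1
```

Hard stop reached. Backing off, lifting clear and checking.

```bash
python3 -m crank '{"steps":[[[0.3,0.06,0],[0,0,0]],[[0.8,0.16,0],[0,0,0]],[[0.4,0.08,0],[0,0,0]],[[0,0,1],[0,0,0]],[[0,0,1],[0,0,0]],[[0,0,1],[0,0,0]],[[0,0,1],[0,0,0]],[[0,0,1],[0,0,0]],[[0,0,0],[0,0,0]],[[0,0,0],[0,0,0]]]}'
python3 -m crank '{"steps":[[[0,-1,0],[0,0,0]],[[0,-1,0],[0,0,0]],[[0,-1,0],[0,0,0]],[[0,-1,0],[0,0,0]],[[0,0,0],[0,0,0]],[[0,0,0],[0,0,0]]]}' >/dev/null
python3 - <<'E'
from h import *
c=cam('side');t=cam('top');P=cloud(c);m=(P[...,0]>.38)&(P[...,0]<.56)&(abs(P[...,1]-.195)<.04)&(P[...,2]>.075)&(P[...,2]<.125);print(m.sum(),P[m].mean(0))
k=P[m].mean(0);s=(np.array([.490,.196])-k[:2])@[.98,.2];print('angle',.6+np.arctan2(s,k[2]-.028))
a=cv2.resize(c['pixels'][190:320,210:350],(420,390));b=cv2.resize(t['pixels'][160:290,150:420],(380,183))
o=np.zeros((390,800,3),np.uint8);o[:,:420]=a;o[:183,420:]=b;cv2.imwrite('pics/end.png',o)
E
```

```text
time: 21.12
ee_pos: [0.5041, 0.1955, 0.2161]
eef_rot: [-0.1, 0.995, 0.0, 0.001]
ft_force: [-0.4, 0.3, -1.4]
width: 0.0006
grip_force: 0.0
89 [0.44693506 0.19246902 0.09790511]
angle 1.1505264259927825
```

View pics/end.png

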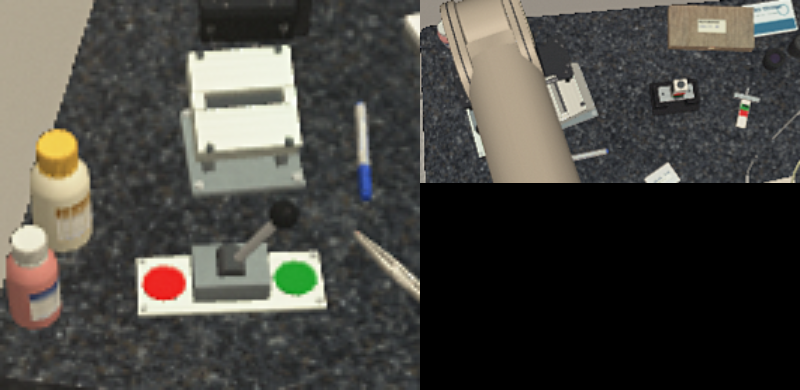

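The lever knob is over at the green end, at (284,213). The gauge is on its stand, and the bottles and pen are where they were.

```bash
python3 -c 'from h import *;print(ticket.close_job())'
```

```text
the job is handed in; nothing more can be done
None
```

I pressed the gauge square into the channel and held it for over a second, stood it back on its stand, threw the verdict lever to the green stop, and handed the job in at about 22 s of the 67 s.

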